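Lay the block patterns on their blanks

ROBOT

A 6-joint arm with a two-finger parallel gripper is mounted at the origin on the work surface. World frame = base frame: x ahead of the robot, y to its left, z up, the work surface at z = 0. Lengths are in m, angles in rad, forces in N, time in s.
With the tool pointing down it reaches from about 0.375 to 0.975 m from the base axis. Payload 3.8 kg.
Tool frame: the origin (TCP) lies midway between the tips of the shut fingers; the grasp point (between the pads) lies 19 mm behind it; z points along the fingers, y is the line along which they close (so a half turn about z gives the same grasp; the last joint's range is limited). The gripper opens to 85 mm and grips with 20 to 120 N. Pads are 22 mm wide; open, the fingers measure 114 mm over their backs; the gripper's body (76 mm by 85 mm) begins 54 mm behind the grasp point. The pads swing forward as they close: fully open they stand 13 mm farther back than shut.
Start: joints at [1.218, 0.264, 1.604, -0, 1.274, -0.037], TCP at [0.21, 0.642, 0.231] pointing down, gripper open.
Joint ranges: [-2.63, 2.63], [-0.94, 2.18], [0.31, 2.57], [-1.31, 4.45], [0, 2.66], [-2.55, 2.55]. Speed limits (rad/s): [2.57, 2.57, 3.14, 3.14, 3.14, 3.14].

INTERFACE

Orientations are given as a rotation vector (axis times angle).
In Python, from workcell import status, read_camera, workorder, masks_of gives the robot as it stands.
- The arm moves only by the tool drive_tool, never from a script. Its argument "rows" is a list of rows, each a list of 7 numbers: the turn, a rotation vector about the tool's x, y, z in degrees, then the shift along the tool's x, y, z in m, then the opening, from 0 (shut) to 1 (fully open). In form: [[ax, ay, az, tx, ty, tz, claw], ...]. A call has 1 to 8 rows; each row shifts and turns the commanded pose from where the row before left it, along the tool's axes as they then stand; what a row does not reach is not made up. A row lasts 1/12 s, in which the tool goes at most 41.7 mm and 7.16 degrees, less where a joint would pass 70% of its speed; a pose out of reach is approached as far as the arm can. A call is refused whole if a number of a shift passes 0.0417 or a number of a turn 7.16, either way. A call with a gripper value outside its range is refused whole. The fingers move at their own pace and stop on an object; "force" is the grip in N (left out, the last holds). Time passes only in rows, so rows that do not move let the fingers close. It gives the time, the measured TCP pose, the force, the opening and the grip force at its end, in the units of the state.
- status.read_state(): the state, without advancing time (a new reading comes with each control period).
- read_camera(name): name is "scene" or "side" or "wrist"; returns a dict with "color" (400x640x3 uint8, red, green, blue), "intrinsics" (3x3 intrinsics, pixels), "D" ([k1, k2, p1, p2, k3] as OpenCV has them; the pictures are not rectified), "world_from_camera" (4x4, takes a point from camera to world coordinates); the wrist camera has in their place "mount" (4x4, takes a point from camera to tool coordinates, whose origin is the TCP and whose axes are the flange's). Camera axes: x right, y up, looking along -z (the intrinsics and any distortion apply to the point x, -y, -z); pixel columns grow to the right and rows downward; lengths in m; the calibration is good to about 2 mm. A picture is of the moment at which its call begins: read the wrist's pose just before it. There is no depth.
- workorder.finish_job(): hands the job in; it is judged then, once.
Trained networks look in a picture, given as the dict that the camera call returned (one of the last four; its "shot" number tells which), for a name from the list of things; names that differ only in an ending like _2 or _b are one class to them, and where a whole thing is asked for, a point or a joint stands for the part that bears it (a point fixed in the world has none). Each returns a list of dicts, best first, with "score" (0 to 1); they miss things now and then, are a little off and sometimes report something else, mostly with a low value. They report only what shows in the picture. A call takes as long as a camera call. They do not tell look-alikes from the thing itself.
- masks_of(picture, name): "mask" (400x640 bool, what is visible of it) and "bbox" ([left, top, right, bottom] in pixels, round what is visible of it).
The state is a dict: "time": time; "q": joint angles; "joint_vel": joint speeds; "joint_torque": joint torques, N m; "tool_pos": TCP position; "tcp_rot": TCP orientation; "wrist_force": force on the tool from outside, world axes, zero at the start; "torque": the same for the moment, N m; "width": opening from 0.0 (shut) to 1.0 (fully open); "grip_force": force on a finger pad.
Only numpy, scipy, OpenCV 4.12 (cv2) and the standard library are available. Lean on these libraries where they do the work, as an engineer would, in place of code of your own. Each camera call takes 0.05 s, during which the arm holds its last target. There are 200 camera calls.

TASK

Take the stack of oval rigging-block patterns apart and lay each one flat on the sawn ash blank of its own size (largest on largest, down to smallest on smallest), centred on the blank's pencil lines and lengthways along it, so that wood is left to trim all the way round. Leave the blanks lying where they are, and do not knock the bit case or the bar clamp about.

Things in the scene. Friction and masses are not known exactly. Their poses are not given: they have to be found in the camera images.
- pattern_a: the largest plywood pattern: flat oval plate 100 mm long, 68 mm wide, 15 mm thick; straight parallel sides mid-length, rounded ends, dark edges, dark pin hole mid-top. Origin: centre of the underside; x along the length, y across, z up. Starts on the MDF board, bottom of the stack of four.
- pattern_b: the second largest plywood pattern: flat oval plate 82 mm long, 56 mm wide, 15 mm thick; straight parallel sides mid-length, rounded ends, dark edges, dark pin hole mid-top. Origin: centre of the underside; x along the length, y across, z up. Starts loose in the stack, on the next larger pattern, under the next smaller.
- pattern_c: the second smallest plywood pattern: flat oval plate 64 mm long, 44 mm wide, 15 mm thick; straight parallel sides mid-length, rounded ends, dark edges, dark pin hole mid-top. Origin: centre of the underside; x along the length, y across, z up. Starts loose in the stack, on the next larger pattern, under the next smaller.
- pattern_d: the smallest plywood pattern: flat oval plate 46 mm long, 32 mm wide, 15 mm thick; straight parallel sides mid-length, rounded ends, dark edges, dark pin hole mid-top. Origin: centre of the underside; x along the length, y across, z up. Starts loose on top of the stack.
- blank_a: the largest pale ash blank: loose flat block 120 mm long, 88 mm wide, 22 mm thick, corners sawn off, pencilled centre lines on top; 10 mm larger all round than the largest pattern. Lies on the MDF board (top 18 mm above the bench). Origin: centre of the underside; x along the length, y across, z up (top face 22 mm above the origin).
- blank_b: the second largest pale ash blank: loose flat block 102 mm long, 76 mm wide, 22 mm thick, corners sawn off, pencilled centre lines on top; 10 mm larger all round than the second largest pattern. Lies on the MDF board (top 18 mm above the bench). Origin: centre of the underside; x along the length, y across, z up (top face 22 mm above the origin).
- blank_c: the second smallest pale ash blank: loose flat block 84 mm long, 64 mm wide, 22 mm thick, corners sawn off, pencilled centre lines on top; 10 mm larger all round than the second smallest pattern. Lies on the MDF board (top 18 mm above the bench). Origin: centre of the underside; x along the length, y across, z up (top face 22 mm above the origin).
- blank_d: the smallest pale ash blank: loose flat block 66 mm long, 52 mm wide, 22 mm thick, corners sawn off, pencilled centre lines on top; 10 mm larger all round than the smallest pattern. Lies on the MDF board (top 18 mm above the bench). Origin: centre of the underside; x along the length, y across, z up (top face 22 mm above the origin).
- bit_case: bystander: blue-grey plastic case of router bits with a clear lid, 120 x 85 x 38 mm, in the right far corner of the MDF board. Origin: centre of its underside.
- bar_clamp: bystander: steel bar clamp with a red handle, about 340 mm long overall, 100 mm wide and 25 mm high, lying on the bench to the left of the board. Origin: middle of its rail, on the bench.
Mind the look-alikes: they are no part of the job. Leave any orange or pink look-alike of the pattern_a alone. Leave any green or purple look-alike of the pattern_c alone.

How it is judged:
By the outcome, as a careful person would: the job done as asked, in the order asked, and still so for the second after the job is handed in, with the robot touching nothing.
It also fails if it takes over 93 s, if anything falls off the work surface, if the arm or the gripper's body presses on something with over 40 N, if the wrist force passes 120 N, or if a joint passes its speed limit or range.

## Working session

There is one attempt and no reset: what is moved stays moved. The work goes in short steps, Python scripts to look and compute and a tool call to move; the robot and the scene stay as the last step left them, time stands still between calls to the robot, and variables do not carry over. Pictures are saved under pics/ and viewed, at most 14 in all, crops included, and the job is handed in when it is done.

Besides the shell and the picture viewer there is one more tool, called after "Emit:" as name([rows], argument=value, ...), one row to a line, values as JSON. drive_tool: Moves the arm, as the interface text tells. Its arguments: {"type":"object","properties":{"rows":{"type":"array"},"force":{"type":"number"}},"required":["rows"]}

```bash
mkdir -p pics; ls; python3 - <<'E'
from workcell import status, read_camera, workorder, masks_of
import cv2
s=status.read_state();print({k:(v if not hasattr(v,'round') else v) for k,v in s.items()})
for n in("scene","side"):
    p=read_camera(n);cv2.imwrite(f"pics/{n}0.png",p["color"][:,:,::-1]);print(p["world_from_camera"],p["intrinsics"],p["D"])
    for c in("pattern_a","blank_a"):
        for m in masks_of(p,c):print(n,c,m["score"],m["bbox"],m["mask"].sum())
p=read_camera("wrist");cv2.imwrite("pics/wrist0.png",p["color"][:,:,::-1]);print(p["mount"],p["intrinsics"],p["D"])
E
```

```text
pics
{'time': 0.0, 'q': array([ 1.21814857e+00,  2.64781266e-01,  1.60540888e+00, -2.78888601e-05,
        1.27367422e+00, -3.69062981e-02]), 'joint_vel': array([ 8.62849888e-06, -1.10582214e-03,  1.52078629e-03,  2.80562823e-04,
        1.29251840e-03, -5.50352915e-04]), 'joint_torque': array([ 6.07675920e-04, -5.15103757e+01, -3.67319155e+01, -5.98695647e-05,
        1.27740187e-02, -6.94304518e-06]), 'tool_pos': array([0.20936047, 0.64093177, 0.22992423]), 'tcp_rot': array([-0.49382988, -3.10211638,  0.00350856]), 'wrist_force': array([ 0.06042769, -1.18949732, -0.1864224 ]), 'torque': array([ 0.00545647, -0.0006427 , -0.0166935 ]), 'grip_force': 0.0, 'width': 0.9976560843348249}
[[-0.57317592 -0.53898335  0.61722469  1.56652975]
 [ 0.81919384 -0.39506982  0.41574184  0.71086117]
 [ 0.01976892  0.74391988  0.66797635  1.23141875]
 [ 0.          0.          0.          1.        ]] [[519.1096742    0.         318.52265654]
 [  0.         519.1096742  206.28645535]
 [  0.           0.           1.        ]] [-0.05524178  0.          0.          0.          0.        ]
scene pattern_
[... 1291 characters left out ...]
 0.51 [237.8, 388.7, 263.9, 395.7] 236
side pattern_a 0.48 [299.2, 255.1, 330.5, 273.5] 217
side blank_a 0.9 [355.5, 222.6, 391.7, 255.1] 988
side blank_a 0.88 [347.2, 177.5, 366.9, 192.6] 344
side blank_a 0.6 [290.4, 163.0, 320.3, 183.1] 489
[[-3.89869434e-05  9.49981258e-01  3.12306912e-01  7.93593817e-02]
 [ 9.99999959e-01 -5.13394495e-05  2.81000687e-04  1.12770978e-04]
 [ 2.82979051e-04  3.12306910e-01 -9.49981218e-01 -1.42910821e-01]
 [ 0.00000000e+00  0.00000000e+00  0.00000000e+00  1.00000000e+00]] [[312.60651165   0.         319.73113704]
 [  0.         312.60651165 194.65078577]
 [  0.           0.           1.        ]] [-0.05534573  0.          0.          0.          0.        ]
```

View pics/scene0.png

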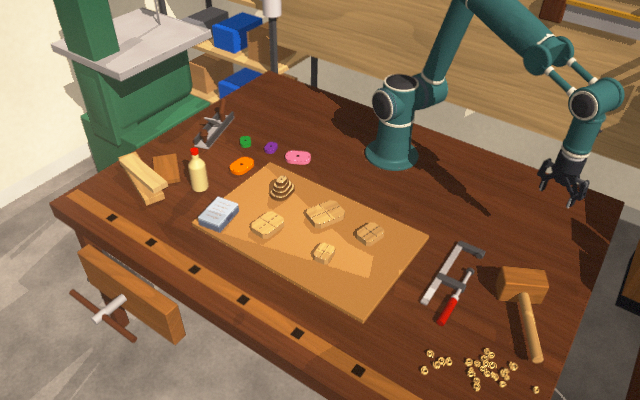

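View pics/side0.png

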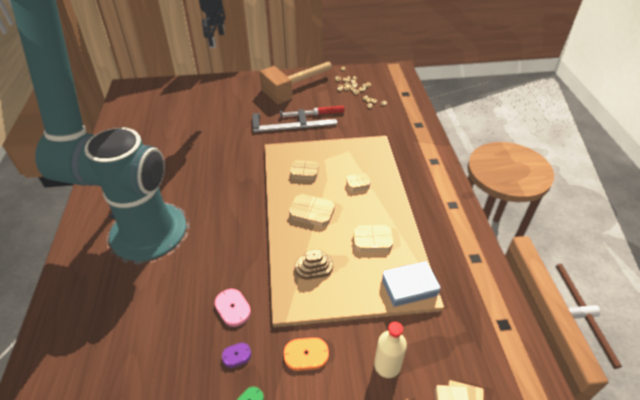

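The scene shows the stack at about (281,187) and the blanks at (268,224), (325,214), (369,234) and (324,252). The look-alikes (orange, pink, green, purple) are off the board. In the side view the stack is at about (314,264).

```bash
cat > h.py <<'E'
import numpy as np, cv2
from scipy.spatial.transform import Rotation as R
from workcell import status, read_camera, workorder, masks_of
def pose(s=None):
    s=s or status.read_state(); T=np.eye(4); T[:3,:3]=R.from_rotvec(s["tcp_rot"]).as_matrix(); T[:3,3]=s["tool_pos"]; return T
def shoot(n):
    T=pose(); p=read_camera(n)
    p["W"]=T@p["mount"] if n=="wrist" else np.array(p["world_from_camera"]); return p
def px2w(p,uv,z):
    u=cv2.undistortPoints(np.array(uv,float).reshape(-1,1,2),p["intrinsics"],p["D"]).reshape(-1,2)
    d=np.c_[u[:,0],-u[:,1],-np.ones(len(u))]@p["W"][:3,:3].T; o=p["W"][:3,3]
    return o+d*((z-o[2])/d[:,2])[:,None]
def w2px(p,X):
    X=(np.array(X,float).reshape(-1,3)-p["W"][:3,3])@p["W"][:3,:3]
    return cv2.projectPoints(X*[1,-1,-1],np.zeros(3),np.zeros(3),p["intrinsics"],p["D"])[0].reshape(-1,2)
def delta(xyz,yaw):
    """tool-frame shift (m) and z turn (deg) to reach xyz, with finger-closing axis at world yaw deg, tool down"""
    T=pose(); R1=T[:3,:3]; y=R1[:,1]; c=np.degrees(np.arctan2(y[1],y[0]))
    d=(yaw-c+90)%180-90
    # tool down target rotation
    a=np.radians(c+d); yy=np.array([np.cos(a),np.sin(a),0]); zz=np.array([0,0,-1.]); Rt=np.c_[np.cross(yy,zz),yy,zz]
    rv=np.degrees(R.from_matrix(R1.T@Rt).as_rotvec())
    t=R1.T@(np.array(xyz)-T[:3,3])
    return np.round(t,4),np.round(rv,2),np.round(c,1)
E
python3 - <<'E'
from h import *
for n,st,bl in(("scene",(281,178),[(268,223),(325,213),(369,232),(324,251)]),("side",(314,256),[(373,237),(312,208),(304,171),(357,182)])):
    p=shoot(n); print(n,px2w(p,[st],.078).round(3)); print(px2w(p,bl,.04).round(3))
p=shoot("scene");print("pink etc",px2w(p,[(298,157),(242,166)],.015).round(3), px2w(p,[(219,213),(193,222),(268,167),(428,235),(363,320)],.018).round(3))
print(pose().round(3))
E
```

```text
scene [[ 0.457 -0.2    0.078]]
[[ 0.632 -0.118  0.04 ]
 [ 0.481  0.007  0.04 ]
 [ 0.471  0.174  0.04 ]
 [ 0.628  0.104  0.04 ]]
side [[ 0.462 -0.203  0.078]]
[[ 0.631 -0.128  0.04 ]
 [ 0.477 -0.002  0.04 ]
 [ 0.468  0.159  0.04 ]
 [ 0.624  0.091  0.04 ]]
pink etc [[ 0.253 -0.277  0.015]
 [ 0.427 -0.415  0.015]] [[ 0.676 -0.301  0.018]
 [ 0.761 -0.34   0.018]
 [ 0.376 -0.328  0.018]
 [ 0.347  0.331  0.018]
 [ 0.765  0.333  0.018]]
[[-0.951  0.311 -0.     0.21 ]
 [ 0.311  0.951 -0.     0.642]
 [-0.    -0.    -1.     0.231]
 [ 0.     0.     0.     1.   ]]
```

Emit:
drive_tool([
  [0, 0, 0, -0.0244, -0.0247, -0.0085, 1],
  [0, 0, 0, -0.0244, -0.0247, -0.0085, 1],
  [0, 0, 0, -0.0244, -0.0247, -0.0085, 1],
  [0, 0, 0, -0.0244, -0.0247, -0.0085, 1],
  [0, 0, 0, -0.0244, -0.0247, -0.0085, 1],
  [0, 0, 0, -0.0244, -0.0247, -0.0085, 1],
  [0, 0, 0, -0.0244, -0.0247, -0.0085, 1],
])

```text
time: 1.08
tool_pos: [0.3187, 0.4227, 0.2914]
tcp_rot: [0.493, 3.102, 0.001]
wrist_force: [0.2, 0.6, -0.4]
width: 0.999
grip_force: 0.0
```

Emit:
drive_tool([
  [0, 0, 0, -0.0244, -0.0247, -0.0085, 1],
  [0, 0, 0, -0.0244, -0.0247, -0.0085, 1],
  [0, 0, 0, -0.0244, -0.0247, -0.0085, 1],
  [0, 0, 0, -0.0244, -0.0247, -0.0085, 1],
  [0, 0, 0, -0.0244, -0.0247, -0.0085, 1],
  [0, 0, 0, -0.0244, -0.0247, -0.0085, 1],
  [0, 0, 0, -0.0244, -0.0247, -0.0085, 1],
])

```text
time: 1.67
tool_pos: [0.4273, 0.2052, 0.3511]
tcp_rot: [0.494, 3.102, 0.001]
wrist_force: [0.4, -0.0, -0.3]
width: 1.0
grip_force: 0.0
```

Emit:
drive_tool([
  [0, 0, 0, -0.0244, -0.0247, -0.0085, 1],
  [0, 0, 0, -0.0244, -0.0247, -0.0085, 1],
  [0, 0, 0, -0.0244, -0.0247, -0.0085, 1],
  [0, 0, 0, -0.0244, -0.0247, -0.0085, 1],
  [0, 0, 0, -0.0244, -0.0247, -0.0085, 1],
  [0, 0, 0, -0.0244, -0.0247, -0.0085, 1],
  [0, 0, 0, 0, 0, 0, 1],
  [0, 0, 0, 0, 0, 0, 1],
])

```text
time: 2.33
tool_pos: [0.5208, 0.0189, 0.4018]
tcp_rot: [0.499, 3.101, 0.0]
wrist_force: [-0.2, 0.3, -0.4]
width: 1.005
grip_force: 0.0
```

```bash
python3 - <<'E'
from h import *
p=shoot("wrist"); print(pose().round(3),status.read_state()["time"]); cv2.imwrite("pics/w1.png",p["color"][:,:,::-1])
print(w2px(p,[[.48,.003,.04],[.632,-.12,.04],[.47,.166,.04],[.626,.097,.04],[.46,-.2,.078]]).round())
for c in("blank_a","pattern_a"):
    for m in masks_of(p,c):print(c,m["score"],m["bbox"],m["mask"].sum())
E
```

```text
[[-0.95   0.312 -0.     0.52 ]
 [ 0.312  0.95   0.001  0.02 ]
 [ 0.     0.    -1.     0.401]
 [ 0.     0.     0.     1.   ]] 2.3833
[[302. 122.]
 [265. 228.]
 [400.  83.]
 [383. 188.]
 [171. 155.]]
blank_a 0.89 [364.5, 165.1, 406.0, 208.1] 1243
blank_a 0.86 [271.5, 78.3, 331.0, 159.6] 4012
blank_a 0.84 [381.8, 50.8, 429.3, 106.4] 2474
pattern_a 0.93 [158.9, 133.0, 198.9, 172.8] 459
pattern_a 0.89 [162.6, 136.9, 192.7, 170.0] 626
pattern_a 0.85 [160.8, 119.8, 214.4, 177.5] 697
pattern_a 0.84 [10.7, 56.5, 53.5, 99.1] 1090
pattern_a 0.7 [160.8, 126.1, 204.3, 172.4] 612
pattern_a 0.69 [61.9, 12.0, 125.3, 72.1] 2658
pattern_a 0.66 [39.9, 136.9, 95.0, 190.5] 1945
pattern_a 0.54 [0.7, 106.2, 9.8, 130.9] 253
```

View pics/w1.png

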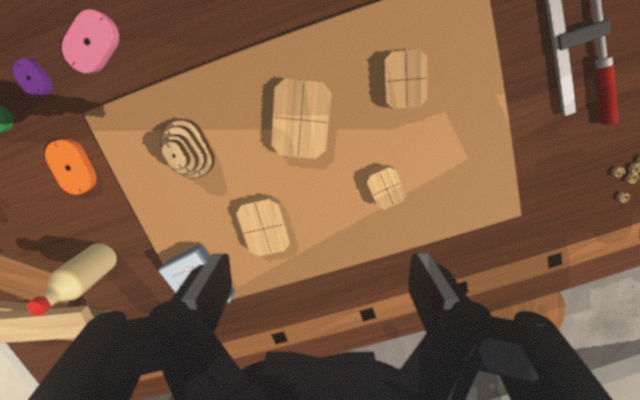

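The wrist view shows the stack at about (185,148), with the smallest pattern's pin at (174,155). The blanks are a (301,119), b (262,227), c (405,79) and d (385,188). I'll fit the block silhouettes.

```bash
cat >> h.py <<'E'
from scipy.optimize import minimize
BL=dict(a=(.120,.088),b=(.102,.076),c=(.084,.064),d=(.066,.052)); PT=dict(a=(.100,.068),b=(.082,.056),c=(.064,.044),d=(.046,.032))
def octa(L,W,c): 
    l,w=L/2,W/2; return np.array([(l,w-c),(l-c,w),(c-l,w),(-l,w-c),(-l,c-w),(c-l,-w),(l-c,-w),(l,c-w)])
def place(q,xyy,z):
    c,s=np.cos(xyy[2]),np.sin(xyy[2]); return np.c_[q@[[c,s],[-s,c]]+xyy[:2],np.full(len(q),z)]
def sil(p,q,xyy,z0,z1,S=4):
    P=w2px(p,np.r_[place(q,xyy,z0),place(q,xyy,z1)]); h=cv2.convexHull(((P+.5)*S).astype(np.float32))
    im=np.zeros((400*S,640*S),np.uint8); cv2.fillPoly(im,[np.round(h).astype(int)],1); return im
def fit(p,mask,q,x0,z0,z1,S=4):
    M=cv2.resize(mask.astype(np.uint8),None,fx=S,fy=S,interpolation=cv2.INTER_NEAREST)
    def f(v):
        s=sil(p,q,v,z0,z1,S); return 1-(s&M).sum()/max(1,(s|M).sum())
    best=None
    for dy in (0,np.pi/4,np.pi/2,-np.pi/4):
        x=np.array(x0,float)+[0,0,dy]
        r=minimize(f,x,method="Nelder-Mead",options=dict(initial_simplex=x+np.array([[0,0,0],[.008,0,0],[0,.008,0],[0,0,.2]]),xatol=2e-4,fatol=1e-4,maxiter=80))
        if best is None or r.fun<best.fun: best=r
    v=best.x; return np.round(v[:2],4),round((np.degrees(v[2])+90)%180-90,1),round(1-best.fun,3)
E
python3 - <<'E'
from h import *
p=shoot("wrist"); C=dict(a=(.48,.003),b=(.632,-.12),c=(.47,.166),d=(.626,.097))
ms=masks_of(p,"blank_a")+masks_of(p,"blank_b")
for k,c in C.items():
    u=w2px(p,[[*c,.04]])[0]; best=[m for m in ms if np.hypot((m["bbox"][0]+m["bbox"][2])/2-u[0],(m["bbox"][1]+m["bbox"][3])/2-u[1])<20]
    print(k,len(best),[fit(p,best[0]["mask"],octa(*BL[k],.016),(*c,0),.018,.04)] if best else "")
for m in masks_of(p,"pattern_a"):
    b=m["bbox"]
    if 150<b[0]<220 and b[1]>100:
        pts=cv2.findContours(m["mask"].astype(np.uint8),0,1)[0]; w=px2w(p,np.vstack([x.reshape(-1,2) for x in pts]),.05)[:,:2]; (c,s,a)=cv2.minAreaRect((w*1000).astype(np.float32)); print(m["score"],b,np.round(c),np.round(s),a)
print("pin",px2w(p,[(174,155)],.078))
E
```

```text
a 2 [(array([0.4746, 0.0017]), np.float64(-24.1), np.float64(0.976))]
b 2 [(array([ 0.6299, -0.1233]), np.float64(-4.7), np.float64(0.962))]
c 2 [(array([0.4681, 0.1755]), np.float64(-13.2), np.float64(0.937))]
d 2 [(array([0.6272, 0.1017]), np.float64(3.1), np.float64(0.885))]
0.94 [162.9, 137.1, 190.1, 172.2] [ 461. -208.] [47. 42.] 6.876403331756592
0.72 [160.6, 125.9, 204.7, 174.1] [ 457. -187.] [81. 55.] 15.926314353942871
0.65 [160.3, 121.5, 215.6, 178.6] [ 459. -178.] [93. 58.] 3.1173250675201416
0.62 [159.6, 136.0, 197.1, 176.1] [ 463. -198.] [64. 47.] 1.589967131614685
pin [[ 0.4600362  -0.19311008  0.078     ]]
```

Emit:
drive_tool([
  [0, 0, 0, -0.0014, -0.0363, 0.025, 1],
  [0, 0, 0, -0.0014, -0.0363, 0.025, 1],
  [0, 0, 0, -0.0014, -0.0363, 0.025, 1],
  [0, 0, 0, -0.0014, -0.0363, 0.025, 1],
  [0, 0, 0, -0.0014, -0.0363, 0.025, 1],
  [0, 0, 0, -0.0014, -0.0363, 0.025, 1],
  [0, 0, -6, 0, 0, 0, 1],
  [0, 0, -6, 0, 0, 0, 1],
])

```text
time: 3.35
tool_pos: [0.4616, -0.1782, 0.257]
tcp_rot: [-0.163, -3.133, -0.002]
wrist_force: [0.1, 0.1, -0.1]
width: 0.998
grip_force: 0.0
```

Emit:
drive_tool([
  [0, 0, -6, 0, 0, 0, 1],
  [0, 0, 0, 0, 0, 0, 1],
  [0, 0, 0, 0, 0, 0, 1],
])

```text
time: 3.6
tool_pos: [0.4637, -0.1771, 0.2596]
tcp_rot: [0.006, 3.142, 0.0]
wrist_force: [-0.3, 0.1, -0.4]
width: 1.001
grip_force: 0.0
```

```bash
python3 - <<'E'
from h import *
p=shoot("wrist"); print(pose().round(3),status.read_state()["time"]); cv2.imwrite("pics/w2.png",p["color"][:,:,::-1])
for c in("blank_a","pattern_a"):
    for m in masks_of(p,c):print(c,m["score"],m["bbox"],m["mask"].sum())
E
```

```text
[[-1.     0.004  0.     0.464]
 [ 0.004  1.    -0.    -0.177]
 [-0.    -0.    -1.     0.26 ]
 [ 0.     0.     0.     1.   ]] 3.65
blank_a 0.92 [331.7, 242.0, 394.2, 313.3] 4005
blank_a 0.76 [413.5, 111.1, 519.4, 223.4] 7324
blank_a 0.69 [563.1, 127.6, 633.7, 198.7] 3716
blank_a 0.67 [496.5, 254.5, 542.0, 303.1] 1899
pattern_a 0.93 [271.2, 117.7, 333.3, 198.4] 1015
pattern_a 0.91 [279.4, 135.9, 322.8, 195.9] 888
pattern_a 0.74 [99.9, 0.0, 137.8, 14.3] 460
pattern_a 0.72 [193.7, 1.1, 239.6, 8.3] 310
pattern_a 0.7 [89.5, 81.9, 154.0, 164.6] 4073
pattern_a 0.59 [277.0, 126.8, 326.8, 187.9] 889
pattern_a 0.55 [2.9, 0.0, 57.0, 44.2] 1873
```

View pics/w2.png

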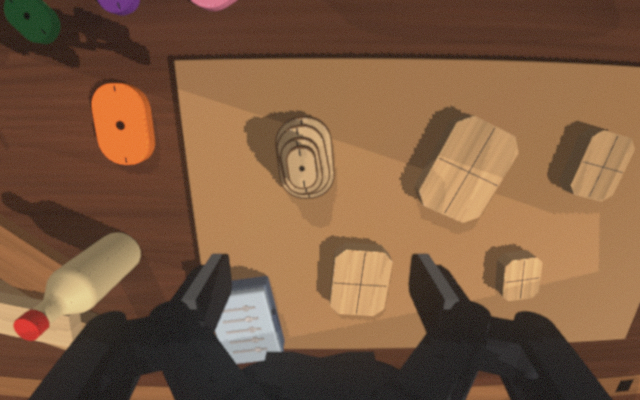

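```bash
python3 - <<'E'
from h import *
p=shoot("wrist"); C=dict(a=(.475,.002),b=(.63,-.123),c=(.468,.175),d=(.627,.1))
ms=masks_of(p,"blank_a")
for k,c in C.items():
    u=w2px(p,[[*c,.04]])[0]; best=[m for m in ms if np.hypot((m["bbox"][0]+m["bbox"][2])/2-u[0],(m["bbox"][1]+m["bbox"][3])/2-u[1])<25]
    if best: print(k,fit(p,best[0]["mask"],octa(*BL[k],.016),(*c,0),.018,.04))
cr=cv2.resize(p["color"][100:215,255:350,::-1],None,fx=5,fy=5,interpolation=cv2.INTER_CUBIC); cv2.imwrite("pics/stack.png",cr)
cr=cv2.resize(p["color"][100:330,320:640,::-1],None,fx=2.5,fy=2.5,interpolation=cv2.INTER_CUBIC); cv2.imwrite("pics/bl.png",cr)
E
```

```text
a (array([0.4749, 0.0018]), np.float64(-24.0), np.float64(0.981))
b (array([ 0.6308, -0.1228]), np.float64(-5.6), np.float64(0.97))
c (array([0.4677, 0.1759]), np.float64(-12.6), np.float64(0.955))
d (array([0.6285, 0.1017]), np.float64(4.2), np.float64(0.881))
```

View pics/stack.png

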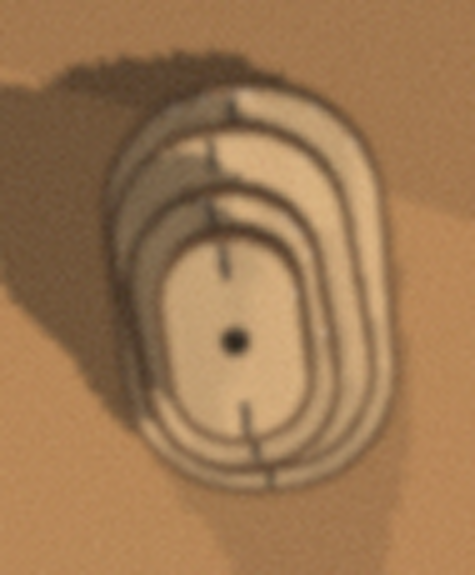

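View pics/bl.png

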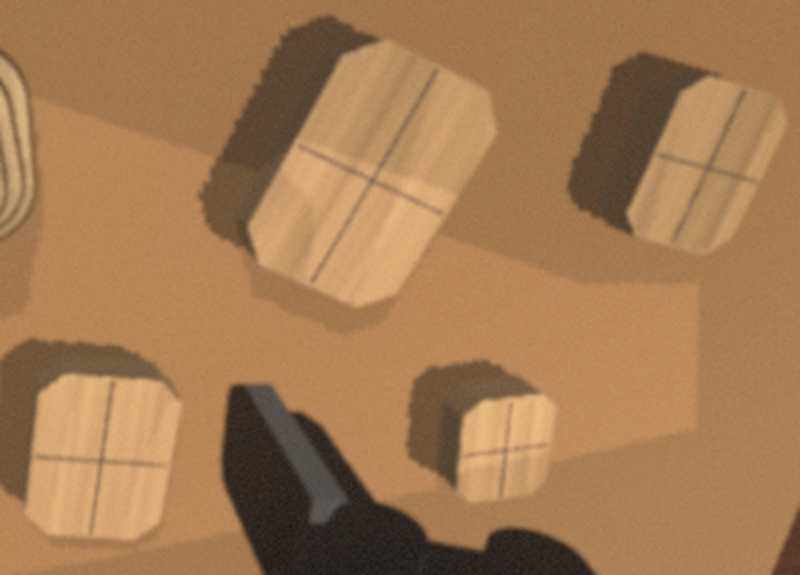

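The stack crop shows d's pin at crop (235,341). The blank crop shows the line crossings at crop a (373,181), b (102,462), c (710,168) and d (506,450).

```bash
python3 - <<'E'
from h import *
p=shoot("wrist")
for k,v in dict(a=[(373,181),(435,70),(313,282)],b=[(102,462),(113,380),(92,535)],c=[(710,168),(744,92),(674,243)],d=[(506,450),(511,404),(502,496)]).items():
    w=px2w(p,np.array(v)/2.5+[320,100]-.3,.04); d=w[1]-w[2]; print(k,w[0].round(4),np.degrees(np.arctan(d[1]/d[0])).round(1),np.linalg.norm(d).round(3))
w=px2w(p,np.array([(235,341),(219,240),(250,440)])/5+[255,100]-.4,.078); d=w[1]-w[2]; print("pd",w[0].round(4),np.degrees(np.arctan(d[1]/d[0])),np.linalg.norm(d))
for z,q in((.063,[(211,212)]),(.048,[(211,155)]),(.033,[(232,108),(270,480)])): print(px2w(p,np.array(q)/5+[255,100]-.4,z).round(4))
print(delta([*w[0][:2],.12],90+np.degrees(np.arctan(d[1]/d[0]))))
E
```

```text
a [0.4754 0.0027 0.04  ] -23.2 0.115
b [ 0.6322 -0.1225  0.04  ] -4.2 0.099
c [0.468 0.177 0.04 ] -12.4 0.079
d [0.6283 0.1025 0.04  ] 7.8 0.06
pd [ 0.4612 -0.1968  0.078 ] 7.496315431465255 0.04399708941222405
[[ 0.436  -0.2023  0.063 ]]
[[ 0.4255 -0.2031  0.048 ]]
[[ 0.4164 -0.1991  0.033 ]
 [ 0.5073 -0.1915  0.033 ]]
(array([ 0.0027, -0.0194,  0.1397]), array([-0.01,  0.01, -7.61]), np.float64(89.9))
```

Emit:
drive_tool([
  [0, 0, 0, 0.001, -0.0097, 0.025, 0.55],
  [0, 0, 0, 0.001, -0.0097, 0.03, 0.55],
  [0, 0, -3.8, 0, 0, 0.03, 0.55],
  [0, 0, -3.8, 0, 0, 0.03, 0.55],
  [0, 0, 0, 0, 0, 0.025, 0.55],
  [0, 0, 0, 0, 0, 0, 0.55],
  [0, 0, 0, 0, 0, 0, 0.55],
], force=35)

```text
time: 4.48
tool_pos: [0.4604, -0.1963, 0.1183]
tcp_rot: [0.205, -3.132, -0.003]
wrist_force: [0.4, -0.1, 0.7]
width: 0.55
grip_force: 0.0
```

```bash
python3 - <<'E'
from h import *
p=shoot("wrist"); cv2.imwrite("pics/w3.png",p["color"][:,:,::-1])
print(pose()[:3,3].round(4), delta([.4612,-.1968,.063],97.5)); print(w2px(p,[[.4612,-.1968,.078]]),w2px(p,[pose()[:3,3]]))
E
```

```text
[ 0.4621 -0.1971  0.1202] (array([0.0008, 0.0004, 0.0572]), array([-0.  ,  0.  , -0.02]), np.float64(97.5))
[[319.22978522 224.46720488]] [[318.53972768 258.96237464]]
```

View pics/w3.png

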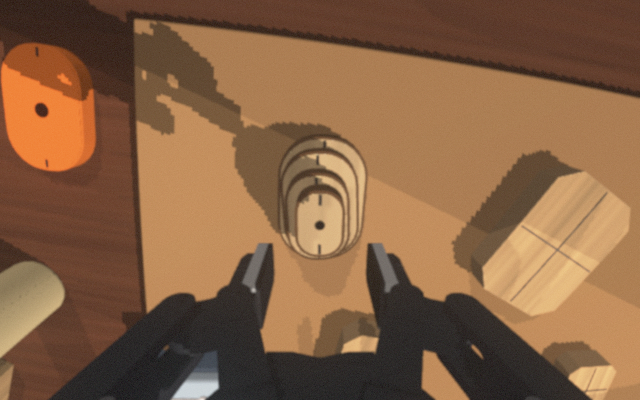

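The pin is at (319,225), exactly where predicted, and d's length runs vertically between the fingers. Descend and grip.

Emit:
drive_tool([
  [0, 0, 0, 0.0008, 0.0004, 0.02, 0.55],
  [0, 0, 0, 0, 0, 0.02, 0.55],
  [0, 0, 0, 0, 0, 0.012, 0.55],
  [0, 0, 0, 0, 0, 0.005, 0.55],
  [0, 0, 0, 0, 0, 0, 0.2],
  [0, 0, 0, 0, 0, 0, 0.2],
  [0, 0, 0, 0, 0, 0, 0.2],
  [0, 0, 0, 0, 0, 0, 0.2],
], force=35)

```text
time: 5.2
tool_pos: [0.4619, -0.1972, 0.0639]
tcp_rot: [-0.205, 3.133, -0.002]
wrist_force: [0.3, -0.4, 0.3]
width: 0.363
grip_force: 36.6
```

Emit:
drive_tool([
  [0, 0, 0, 0, 0, 0, 0.2],
  [0, 0, 0, 0, 0, 0, 0.2],
  [0, 0, 0, 0, 0, -0.01, 0.2],
  [0, 0, 0, 0, 0, -0.02, 0.2],
  [0, 0, 0, 0, 0, -0.025, 0.2],
  [0, 0, 0, 0, 0, -0.025, 0.2],
])

```text
time: 5.7
tool_pos: [0.4602, -0.1964, 0.1435]
tcp_rot: [0.206, -3.133, -0.001]
wrist_force: [0.2, -0.1, -0.2]
width: 0.362
grip_force: 36.6
```

```bash
python3 - <<'E'
from h import *
p=shoot("wrist"); cv2.imwrite("pics/w4.png",p["color"][:,:,::-1]); s=status.read_state(); print(s["width"],s["grip_force"])
print(pose()[:3,3].round(4), delta([.6283,.1022,.10],96.5))
for m in masks_of(p,"blank_d"):print(m["score"],m["bbox"])
E
```

```text
0.36192323878189353 36.59045934677124
[ 0.4639 -0.1982  0.1496] (array([-0.2019,  0.2765,  0.0497]), array([-0.26,  0.4 ,  1.01]), np.float64(97.5))
0.96 [459.4, 159.7, 605.2, 299.5]
0.9 [534.1, 334.4, 595.5, 390.1]
0.87 [326.5, 303.5, 364.4, 358.2]
```

View pics/w4.png

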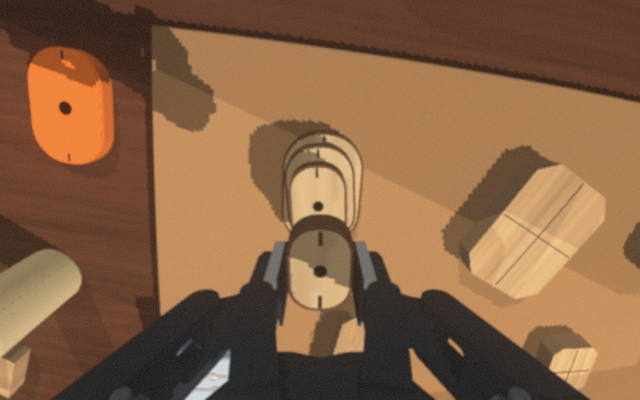

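d is gripped (width 0.362, about 31 mm), and c's pin shows at (318,206). Now on to blank d.

Emit:
drive_tool([
  [0, 0, 0, -0.0202, 0.02765, 0.003, 0.2],
  [0, 0, 0, -0.0202, 0.02765, 0.003, 0.2],
  [0, 0, 0, -0.0202, 0.02765, 0.003, 0.2],
  [0, 0, 0, -0.0202, 0.02765, 0.003, 0.2],
  [0, 0, 0, -0.0202, 0.02765, 0.003, 0.2],
  [0, 0, 0, -0.0202, 0.02765, 0.003, 0.2],
  [0, 0, 0, -0.0202, 0.02765, 0.003, 0.2],
  [0, 0, 0, -0.0202, 0.02765, 0.003, 0.2],
])

```text
time: 6.47
tool_pos: [0.5923, 0.0453, 0.1182]
tcp_rot: [0.206, -3.134, 0.0]
wrist_force: [0.8, -0.2, 0.2]
width: 0.36
grip_force: 36.6
```

Emit:
drive_tool([
  [0, 0, 0.5, -0.0202, 0.02765, 0.003, 0.2],
  [0, 0, 0.5, -0.0202, 0.02765, 0.003, 0.2],
  [0, 0, 0, 0, 0, 0, 0.2],
  [0, 0, 0, 0, 0, 0, 0.2],
])

```text
time: 6.8
tool_pos: [0.6253, 0.1053, 0.1119]
tcp_rot: [0.183, -3.135, 0.0]
wrist_force: [1.2, 0.4, 0.2]
width: 0.365
grip_force: 36.6
```

```bash
python3 - <<'E'
from h import *
p=shoot("wrist"); s=status.read_state(); print(s["width"],s["grip_force"],s["time"])
print(pose()[:3,3].round(4), delta([.6283,.1022,.042],96.5)); u=w2px(p,[[.6283,.1022,.04]])[0]; print(u)
x,y=int(u[0]),int(u[1]); cr=p["color"][max(0,y-75):y+75,x-100:x+100,::-1]; cv2.imwrite("pics/w5.png",cv2.resize(cr,None,fx=4,fy=4,interpolation=cv2.INTER_CUBIC)); print(max(0,y-75),x-100)
E
```

```text
0.3641596544494974 36.588794589042664 6.85
[0.6247 0.1041 0.1119] (array([-0.0035, -0.0023,  0.0699]), array([-0.02, -0.1 ,  0.1 ]), np.float64(96.6))
[315.47977228 209.52539907]
134 215
```

View pics/w5.png

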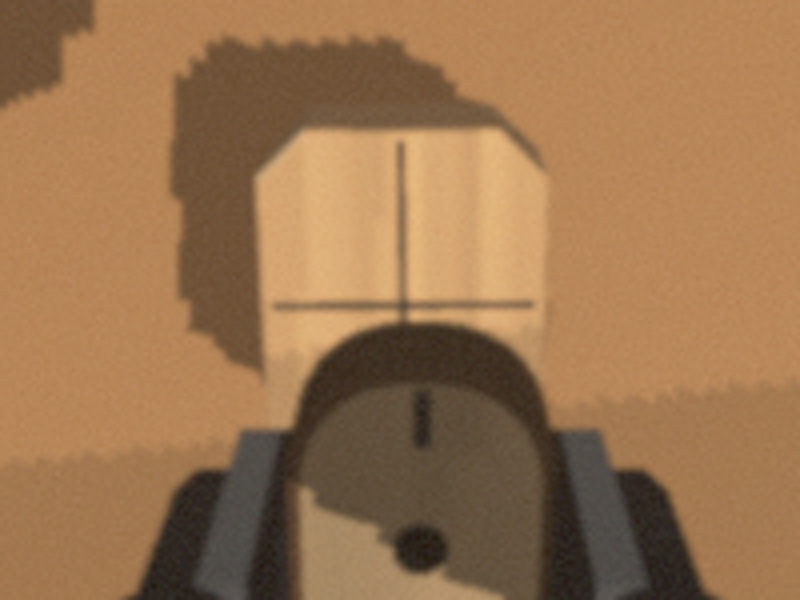

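The line crossing is at full-image (315.5,210), as predicted. The held pin is at (320,271).

```bash
python3 - <<'E'
from h import *
p=shoot("wrist"); o=np.array([215,134])-.4
w=px2w(p,np.array([(402,304),(401,142),(404,320),(275,306),(533,304)])/4+o,.04); T=pose()
d=w[2]-w[1];e=w[4]-w[3];print(w[0],np.degrees(np.arctan(d[1]/d[0])),np.degrees(np.arctan2(e[1],e[0])))
pin=px2w(p,np.array([(420,549),(422,415)])/4+o,T[2,3]+.014);print(pin, T[:3,3],T[:3,:3].T@(pin[0]-T[:3,3]))
off=pin[0]-T[:3,3]; print(delta([*(w[0]-off)[:2],.042],90+np.degrees(np.arctan(d[1]/d[0]))))
E
```

```text
[0.62776862 0.10066811 0.04      ] 7.266940220603022 97.08652607918656
[[0.62562413 0.10380617 0.12606149]
 [0.60821048 0.10202206 0.12606149]] [0.6244496  0.10332464 0.11206149] [-0.00119933  0.00033838 -0.01400209]
(array([-0.0019, -0.0033,  0.0701]), array([-0.03, -0.09, -0.73]), np.float64(96.5))
```

Emit:
drive_tool([
  [0, 0, -0.7, -0.0019, -0.0033, 0.015, 0.2],
  [0, 0, 0, 0, 0, 0.025, 0.2],
  [0, 0, 0, 0, 0, 0.018, 0.2],
  [0, 0, 0, 0, 0, 0.008, 0.2],
  [0, 0, 0, 0, 0, 0.004, 0.2],
  [0, 0, 0, 0, 0, 0, 0.2],
  [0, 0, 0, 0, 0, 0, 0.2],
])

```text
time: 7.48
tool_pos: [0.6281, 0.1001, 0.0435]
tcp_rot: [-0.196, 3.134, 0.0]
wrist_force: [0.0, 0.3, 0.4]
width: 0.363
grip_force: 36.6
```

```bash
python3 - <<'E'
from h import *
print(delta([.6266,.1001,.041],97.2),status.read_state()["wrist_force"],pose()[:3,3])
E
```

```text
(array([0.0015, 0.0002, 0.0025]), array([-0.  ,  0.07, -0.04]), np.float64(97.2)) [0.03200482 0.33491431 0.41717828] [0.62806725 0.10010159 0.04351202]
```

Emit:
drive_tool([
  [0, 0, 0, 0.0012, 0, 0.0025, 0.2],
  [0, 0, 0, 0, 0, 0, 0.2],
  [0, 0, 0, 0, 0, 0, 0.55],
  [0, 0, 0, 0, 0, 0, 0.55],
  [0, 0, 0, 0, 0, 0, 0.55],
  [0, 0, 0, 0, 0, -0.02, 0.55],
  [0, 0, 0, 0, 0, -0.03, 0.55],
  [0, 0, 0, 0, 0, -0.03, 0.6],
])

```text
time: 8.15
tool_pos: [0.625, 0.1004, 0.1195]
tcp_rot: [0.197, -3.132, 0.0]
wrist_force: [0.6, -0.4, 0.6]
width: 0.598
grip_force: 0.0
```

Emit:
drive_tool([
  [0, 0, 0, 0, 0, -0.03, 0.65],
  [0, 0, 0, 0, 0, 0, 0.65],
  [0, 0, 0, 0, 0, 0, 0.65],
])

```text
time: 8.4
tool_pos: [0.6285, 0.1008, 0.1534]
tcp_rot: [-0.197, 3.129, 0.0]
wrist_force: [-0.1, -0.3, -0.1]
width: 0.652
grip_force: 0.0
```

```bash
python3 - <<'E'
from h import *
p=shoot("wrist"); u=w2px(p,[[.628,.101,.05]])[0]; x,y=int(u[0]),int(u[1])
cr=cv2.resize(p["color"][y-50:y+50,x-65:x+65,::-1],None,fx=4,fy=4,interpolation=cv2.INTER_CUBIC)
def dr(q,xyy,z): cv2.polylines(cr,[np.round((w2px(p,place(q,xyy,z))-[x-65,y-50]+.5)*4).astype(int)],1,(0,0,255),1)
cv2.imwrite("pics/w6.png",cr); print(pose()[:3,3],x-65,y-50); print(delta([.4612,-.1968,.11],97))
E
```

```text
[0.6268629  0.10060552 0.15108531] 255 141
(array([ 0.2018, -0.2742,  0.0407]), array([-0.  ,  0.12,  0.21]), np.float64(97.2))
```

View pics/w6.png

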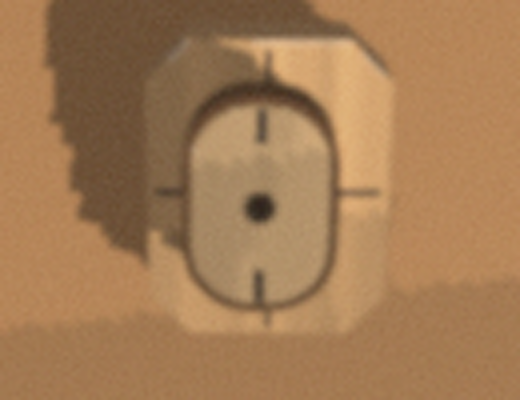

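Pattern d lies on blank d with its length along the line. In the crop the pin is at (260,208) and the lines cross at (267,191). I'll check the real offset, since the pin sits higher than the lines.

```bash
python3 - <<'E'
from h import *
p=shoot("wrist"); o=np.array([255,141])-.4
w=px2w(p,np.array([(267.5,191),(268,55),(267,320)])/4+o,.04)
q=px2w(p,np.array([(260,208),(262,125),(259,285)])/4+o,.055); T=pose()
print(w,q,T[:3,:3].T@(q[0]-w[0])); a=lambda w:np.degrees(np.arctan(((w[2]-w[1])[1])/((w[2]-w[1])[0]))); print(a(w),a(q))
E
```

```text
[[0.62539577 0.10158323 0.04      ]
 [0.59640596 0.09796763 0.04      ]
 [0.6548557  0.10525362 0.04      ]] [[0.62454347 0.09987326 0.055     ]
 [0.60748622 0.09811302 0.055     ]
 [0.64102555 0.1017503  0.055     ]] [ 0.00107494 -0.00158999 -0.01499889]
7.105491384876454 6.189438683835096
```

Emit:
drive_tool([
  [0, 0, 0, 0.0202, -0.0274, 0, 0.7],
  [0, 0, 0, 0.0202, -0.0274, 0, 0.7],
  [0, 0, 0, 0.0202, -0.0274, 0, 0.7],
  [0, 0, 0, 0.0202, -0.0274, 0, 0.7],
  [0, 0, 0, 0.0202, -0.0274, 0, 0.7],
  [0, 0, 0, 0.0202, -0.0274, 0, 0.7],
  [0, 0, 0, 0.0202, -0.0274, 0.01, 0.7],
  [0, 0, 0, 0.0202, -0.0274, 0.01, 0.7],
])

```text
time: 9.17
tool_pos: [0.4916, -0.1382, 0.1284]
tcp_rot: [0.198, -3.134, -0.001]
wrist_force: [-0.5, 0.3, -0.6]
width: 0.698
grip_force: 0.0
```

Emit:
drive_tool([
  [0, 0, 0, 0.0202, -0.0274, 0.01, 0.7],
  [0, 0, 0, 0.0202, -0.0274, 0, 0.7],
  [0, 0, 0, 0, 0, 0, 0.7],
  [0, 0, 0, 0, 0, 0, 0.7],
  [0, 0, 0, 0, 0, 0, 0.7],
])

```text
time: 9.58
tool_pos: [0.4595, -0.1962, 0.1188]
tcp_rot: [0.196, -3.134, -0.003]
wrist_force: [0.9, -0.0, 0.4]
width: 0.7
grip_force: 0.0
```

```bash
python3 - <<'E'
from h import *
p=shoot("wrist"); s=status.read_state(); print(pose()[:3,3],s["time"]); u=w2px(p,[[.461,-.197,.063]])[0]; x,y=int(u[0]),int(u[1])-10
cv2.imwrite("pics/w7.png",cv2.resize(p["color"][y-65:y+65,x-80:x+80,::-1],None,fx=4,fy=4,interpolation=cv2.INTER_CUBIC)); print(x-80,y-65)
E
```

```text
[ 0.46009241 -0.19586883  0.11920391] 9.6333
238 141
```

View pics/w7.png

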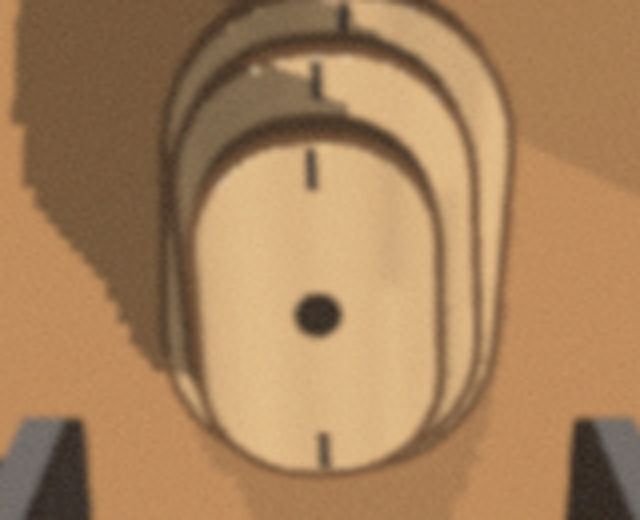

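Pattern c is on top, with its pin at crop (318,315) and ticks at (311,170) and (323,450).

```bash
python3 - <<'E'
from h import *
p=shoot("wrist"); o=np.array([238,141])-.4
q=px2w(p,np.array([(318,315),(311,170),(323,450)])/4+o,.063); d=q[2]-q[1]; a=np.degrees(np.arctan(d[1]/d[0])); print(q,a); print(pose()[:3,3],delta([*q[0][:2],.047],90+a))
E
```

```text
[[ 0.46420018 -0.19744255  0.063     ]
 [ 0.4385925  -0.20178464  0.063     ]
 [ 0.49001577 -0.19334406  0.063     ]] 9.321377069180942
[ 0.46048164 -0.19567787  0.11951136] (array([-0.0035, -0.0023,  0.0725]), array([ 0.05, -0.03, -2.05]), np.float64(97.3))
```

Emit:
drive_tool([
  [0, 0, -2, -0.0035, -0.0023, 0.015, 0.7],
  [0, 0, 0, 0, 0, 0.025, 0.7],
  [0, 0, 0, 0, 0, 0.02, 0.7],
  [0, 0, 0, 0, 0, 0.012, 0.7],
  [0, 0, 0, 0, 0, 0, 0.7],
  [0, 0, 0, 0, 0, 0, 0.35],
  [0, 0, 0, 0, 0, 0, 0.35],
  [0, 0, 0, 0, 0, 0, 0.35],
])

```text
time: 10.35
tool_pos: [0.4655, -0.1989, 0.0496]
tcp_rot: [-0.253, 3.129, -0.002]
wrist_force: [-0.1, 0.1, 0.8]
width: 0.503
grip_force: 35.8
```

Emit:
drive_tool([
  [0, 0, 0, 0, 0, 0, 0.35],
  [0, 0, 0, 0, 0, 0, 0.35],
  [0, 0, 0, 0, 0, -0.01, 0.35],
  [0, 0, 0, 0, 0, -0.02, 0.35],
  [0, 0, 0, 0, 0, -0.025, 0.35],
  [0, 0, 0, 0, 0, -0.02, 0.35],
  [0, 0, 0, 0, 0, 0, 0.35],
  [0, 0, 0, 0, 0, 0, 0.35],
])

```text
time: 11.02
tool_pos: [0.4655, -0.1994, 0.1255]
tcp_rot: [-0.252, 3.127, -0.004]
wrist_force: [-0.6, -0.2, -0.7]
width: 0.507
grip_force: 35.8
```

```bash
python3 - <<'E'
from h import *
s=status.read_state(); print(s["width"],s["grip_force"],s["time"],pose()[:3,3].round(4), delta([.468,.1765,.10],77.5))
E
```

```text
0.5066086027547139 35.8135861158371 11.0167 [ 0.4655 -0.1994  0.1255] (array([-0.0625,  0.3707,  0.0247]), array([-0.11,  0.24, 21.7 ]), np.float64(99.2))
```

Emit:
drive_tool([
  [0, 0, 0, -0.0052, 0.0309, 0, 0.35],
  [0, 0, 0, -0.0052, 0.0309, 0, 0.35],
  [0, 0, 0, -0.0052, 0.0309, 0, 0.35],
  [0, 0, 0, -0.0052, 0.0309, 0, 0.35],
  [0, 0, 0, -0.0052, 0.0309, 0, 0.35],
  [0, 0, 0, -0.0052, 0.0309, 0, 0.35],
  [0, 0, 0, -0.0052, 0.0309, 0, 0.35],
  [0, 0, 0, -0.0052, 0.0309, 0, 0.35],
])

```text
time: 11.68
tool_pos: [0.4641, 0.0535, 0.1219]
tcp_rot: [0.252, -3.129, -0.0]
wrist_force: [0.7, -0.1, 0.4]
width: 0.504
grip_force: 35.8
```

Emit:
drive_tool([
  [0, 0, 0, -0.0052, 0.0309, 0, 0.35],
  [0, 0, 0, -0.0052, 0.0309, 0, 0.35],
  [0, 0, 0, -0.0052, 0.0309, 0, 0.35],
  [0, 0, 0, -0.0052, 0.0309, 0, 0.35],
  [0, 0, 5.4, 0, 0, 0, 0.35],
  [0, 0, 5.4, 0, 0, 0, 0.35],
  [0, 0, 5.4, 0, 0, 0, 0.35],
  [0, 0, 5.4, 0, 0, 0, 0.35],
])

```text
time: 12.35
tool_pos: [0.465, 0.1775, 0.1216]
tcp_rot: [-0.345, -3.12, 0.002]
wrist_force: [0.4, -0.2, -0.6]
width: 0.505
grip_force: 35.9
```

Emit:
drive_tool([
  [0, 0, 0, 0, 0, 0, 0.35],
  [0, 0, 0, 0, 0, 0, 0.35],
  [0, 0, 0, 0, 0, 0, 0.35],
])

```text
time: 12.6
tool_pos: [0.4657, 0.1772, 0.1223]
tcp_rot: [-0.336, -3.122, 0.001]
wrist_force: [-0.1, 0.4, -0.4]
width: 0.509
grip_force: 35.9
```

```bash
python3 - <<'E'
from h import *
p=shoot("wrist"); s=status.read_state(); print(s["width"],s["time"],pose()[:3,3].round(4), delta([.468,.1765,.04],77.5)); u=w2px(p,[[.468,.1765,.04]])[0]; x,y=int(u[0]),int(u[1])+5
cv2.imwrite("pics/w8.png",cv2.resize(p["color"][y-65:y+65,x-80:x+80,::-1],None,fx=4,fy=4,interpolation=cv2.INTER_CUBIC)); print(x-80,y-65)
E
```

```text
0.504920982481606 12.65 [0.4659 0.1772 0.1226] (array([-0.0022, -0.0002,  0.0826]), array([-0.03, -0.05,  0.2 ]), np.float64(77.7))
239 144
```

View pics/w8.png

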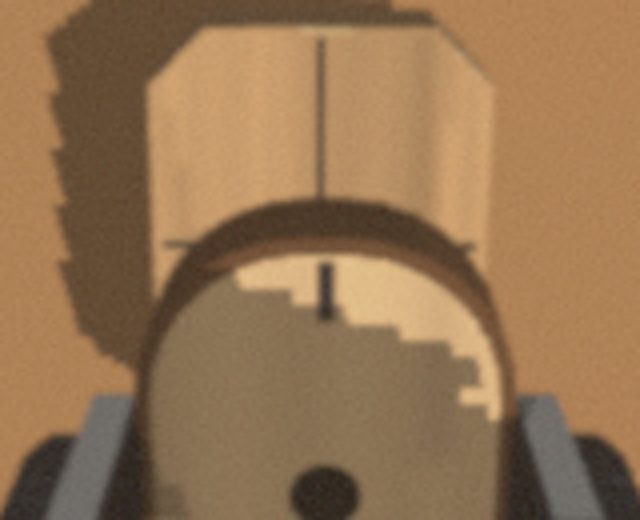

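Blank c's lines cross at crop (320,246). The held pin is at (325,494) and its tick at (326,290).

```bash
python3 - <<'E'
from h import *
p=shoot("wrist"); o=np.array([239,144])-.4
w=px2w(p,np.array([(320,246),(321,40),(320,195),(165,244),(470,248)])/4+o,.04); T=pose(); e=w[4]-w[3]
q=px2w(p,np.array([(325,494),(326,290)])/4+o,T[2,3]+.014)
aw=np.degrees(np.arctan(((w[2]-w[1])[1])/((w[2]-w[1])[0]))); print(w[0],aw,np.degrees(np.arctan2(e[1],e[0]))-90,np.degrees(np.arctan(((q[0]-q[1])[1])/((q[0]-q[1])[0]))))
print(T[:3,3],q[0],T[:3,:3].T@(w[0]-q[0]))
E
```

```text
[0.46880053 0.17559181 0.04      ] -12.717949098484514 -13.086975033041057 -12.54127530388555
[0.46606465 0.17722892 0.12270914] [0.46486986 0.17746216 0.13670914] [-0.00429606 -0.00095473  0.09670697]
```

Emit:
drive_tool([
  [0, 0, 0, -0.0043, -0.0003, 0.02, 0.35],
  [0, 0, 0, 0, 0, 0.03, 0.35],
  [0, 0, 0, 0, 0, 0.018, 0.35],
  [0, 0, 0, 0, 0, 0.007, 0.35],
  [0, 0, 0, 0, 0, 0.004, 0.35],
  [0, 0, 0, 0, 0, 0, 0.35],
  [0, 0, 0, 0, 0, 0, 0.35],
])

```text
time: 13.28
tool_pos: [0.4713, 0.1765, 0.045]
tcp_rot: [0.339, 3.122, 0.001]
wrist_force: [-1.2, -0.1, -0.7]
width: 0.502
grip_force: 35.9
```

```bash
python3 - <<'E'
from h import *
print(delta([.4703,.1755,.0415],77.2),status.read_state()["wrist_force"],pose()[:3,3])
E
```

```text
(array([ 0.0008, -0.0012,  0.0035]), array([0.04, 0.07, 0.42]), np.float64(77.6)) [-1.17729681 -0.05948127 -0.65675765] [0.4713334  0.17649417 0.04497333]
```

Emit:
drive_tool([
  [0, 0, 0.2, 0.0004, -0.0005, 0.003, 0.35],
  [0, 0, 0, 0, 0, 0, 0.35],
  [0, 0, 0, 0, 0, 0, 0.7],
  [0, 0, 0, 0, 0, 0, 0.7],
  [0, 0, 0, 0, 0, 0, 0.7],
  [0, 0, 0, 0, 0, -0.02, 0.7],
  [0, 0, 0, 0, 0, -0.03, 0.75],
  [0, 0, 0, 0, 0, -0.03, 0.8],
])

```text
time: 13.95
tool_pos: [0.4686, 0.1754, 0.1209]
tcp_rot: [-0.344, -3.12, 0.002]
wrist_force: [0.3, -0.5, 0.6]
width: 0.8
grip_force: 0.0
```

Emit:
drive_tool([
  [0, 0, 0, 0, 0, -0.03, 0.82],
  [0, 0, 0, 0, 0, -0.03, 0.82],
  [0, 0, 0, 0, 0, 0, 0.82],
  [0, 0, 0, 0, 0, 0, 0.82],
])

```text
time: 14.28
tool_pos: [0.4718, 0.1765, 0.1839]
tcp_rot: [0.344, 3.117, 0.004]
wrist_force: [0.2, -0.0, -1.6]
width: 0.822
grip_force: 0.0
```

```bash
cat >> h.py <<'E'
def pin(p,xy,z,r=.02):
    """dark round pin hole nearest world xy at height z -> pixel"""
    u=w2px(p,[[*xy,z],[xy[0]+r,xy[1],z]]); R_=max(8,np.linalg.norm(u[1]-u[0])); x,y=np.round(u[0]).astype(int); k=int(R_)
    y0,x0=max(0,y-k),max(0,x-k); g=cv2.cvtColor(p["color"][y0:y+k,x0:x+k],cv2.COLOR_RGB2GRAY)
    n,l,st,c=cv2.connectedComponentsWithStats((g<85).astype(np.uint8)); out=[]
    for i in range(1,n):
        a=st[i,4]; bw,bh=st[i,2:4]
        if a>=12 and max(bw,bh)<1.6*min(bw,bh) and a>.6*bw*bh and max(bw,bh)<26: 
            m=(l==i)*(120.-g); yy,xx=np.mgrid[:g.shape[0],:g.shape[1]]; out.append(((m*xx).sum()/m.sum()+x0,(m*yy).sum()/m.sum()+y0,int(a)))
    return sorted(out,key=lambda o:np.hypot(o[0]-u[0,0],o[1]-u[0,1]))
def stad(L,W,n=16):
    r=W/2*.95; a=np.linspace(-np.pi/2,np.pi/2,n); e=np.c_[r*np.cos(a)+L/2-r,W/2*np.sin(a)]; return np.r_[e,-e]
def near(p,ms,xy,z,t=30):
    u=w2px(p,[[*xy,z]])[0]; return [m for m in ms if np.hypot((m["bbox"][0]+m["bbox"][2])/2-u[0],(m["bbox"][1]+m["bbox"][3])/2-u[1])<t]
E
python3 - <<'E'
from h import *
p=shoot("wrist"); T=pose(); c=(.469,.1757); print(T[:3,3],status.read_state()["time"])
P=pin(p,c,.055); print(P); P=px2w(p,[P[0][:2]],.055)[0] if P else None; print("pin",P)
bm=near(p,masks_of(p,"blank_c"),c,.04); pm=near(p,masks_of(p,"pattern_c"),c,.05)
print([ (m["score"],m["mask"].sum()) for m in bm+pm])
if pm: print("pat",fit(p,pm[0]["mask"],stad(*PT["c"]),(*c,-.2),.04,.055))
if bm and pm: print("blank",fit(p,bm[0]["mask"]|pm[0]["mask"],octa(*BL["c"],.016),(*c,-.2),.018,.04))
print(delta([.463,-.197,.13],97))
E
```

```text
[0.47035615 0.17597961 0.18180907] 14.3333
[(np.float64(318.5329094988781), np.float64(181.00448765893793), 44)]
pin [0.46942146 0.17623734 0.055     ]
[(0.82, np.int64(2726)), (0.51, np.int64(2945)), (0.68, np.int64(3005))]
pat (array([0.4689, 0.176 ]), np.float64(-12.3), np.float64(0.973))
blank (array([0.4677, 0.1752]), np.float64(-12.8), np.float64(0.936))
(array([-0.0756, -0.3647,  0.0499]), array([ -0.05,  -0.13, -19.59]), np.float64(77.4))
```

Emit:
drive_tool([
  [0, 0, 0, -0.0063, -0.0304, 0, 0.82],
  [0, 0, 0, -0.0063, -0.0304, 0, 0.82],
  [0, 0, 0, -0.0063, -0.0304, 0, 0.82],
  [0, 0, 0, -0.0063, -0.0304, 0, 0.82],
  [0, 0, 0, -0.0063, -0.0304, 0, 0.82],
  [0, 0, 0, -0.0063, -0.0304, 0.01, 0.82],
  [0, 0, 0, -0.0063, -0.0304, 0.01, 0.82],
  [0, 0, 0, -0.0063, -0.0304, 0.01, 0.82],
])

```text
time: 15.1
tool_pos: [0.4646, -0.0737, 0.149]
tcp_rot: [-0.344, -3.12, -0.0]
wrist_force: [-0.4, 0.0, -0.1]
width: 0.82
grip_force: 0.0
```

Emit:
drive_tool([
  [0, 0, 0, -0.0063, -0.0304, 0.01, 0.82],
  [0, 0, 0, -0.0063, -0.0304, 0.01, 0.82],
  [0, 0, 0, -0.0063, -0.0304, 0, 0.82],
  [0, 0, 0, -0.0063, -0.0304, 0, 0.82],
  [0, 0, -6.5, 0, 0, 0, 0.82],
  [0, 0, -6.5, 0, 0, 0, 0.82],
  [0, 0, -6.5, 0, 0, 0, 0.82],
  [0, 0, 0, 0, 0, 0, 0.82],
])

```text
time: 15.77
tool_pos: [0.4626, -0.1964, 0.1289]
tcp_rot: [0.192, -3.132, -0.003]
wrist_force: [0.2, -0.3, -0.3]
width: 0.822
grip_force: 0.0
```

Emit:
drive_tool([
  [0, 0, 0, 0, 0, 0, 0.82],
  [0, 0, 0, 0, 0, 0, 0.82],
])

```text
time: 15.93
tool_pos: [0.4635, -0.1962, 0.13]
tcp_rot: [0.185, -3.134, -0.002]
wrist_force: [-0.1, 0.2, 0.5]
width: 0.822
grip_force: 0.0
```

```bash
cat >> h.py <<'E'
def ticks(p,P,z,yaw,L):
    """refine yaw from the dark end ticks of a pattern with pin at world P"""
    g=cv2.cvtColor(p["color"],cv2.COLOR_RGB2GRAY).astype(np.float32); best=[]
    t=np.r_[np.linspace(-L/2+.004,-L/2+.011,15),np.linspace(L/2-.011,L/2-.004,15)]
    for a in np.radians(np.arange(yaw-15,yaw+15,.25)):
        u=w2px(p,np.c_[P[0]+t*np.cos(a),P[1]+t*np.sin(a),np.full(len(t),z)]).astype(np.float32)
        best.append((cv2.remap(g,u[:,:1],u[:,1:],cv2.INTER_LINEAR).mean(),np.degrees(a)))
    return min(best)
E
python3 - <<'E'
from h import *
p=shoot("wrist"); T=pose(); c=(.463,-.197); print(T[:3,3],status.read_state()["time"])
P=pin(p,c,.048); print(P); P=px2w(p,[P[0][:2]],.048)[0]; print("pin",P,ticks(p,P,.048,7,.082))
pm=near(p,masks_of(p,"pattern_b"),c,.04,40)
for m in pm: print(m["score"],m["mask"].sum(),fit(p,m["mask"],stad(*PT["b"]),(*c,.1),.033,.048))
print(delta([*P[:2],.031],97))
u=w2px(p,[P])[0].astype(int);cv2.imwrite("pics/w9.png",cv2.resize(p["color"][u[1]-70:u[1]+70,u[0]-90:u[0]+90,::-1],None,fx=4,fy=4))
E
```

```text
[ 0.4637101  -0.19625102  0.13024592] 15.9833
[(np.float64(320.3119361554476), np.float64(197.74566273421235), 93)]
pin [ 0.46032446 -0.19637162  0.048     ] (np.float32(116.74186), np.float64(10.5))
0.91 6707 (array([ 0.4599, -0.1966]), np.float64(10.1), np.float64(0.982))
0.61 1993 (array([ 0.4404, -0.1912]), np.float64(52.5), np.float64(0.203))
(array([0.0035, 0.0003, 0.0995]), array([ 0.03, -0.05, -0.17]), np.float64(96.8))
```

Emit:
drive_tool([
  [0, 0, -3.4, 0.0034, 0.0003, 0.02, 0.82],
  [0, 0, 0, 0, 0, 0.03, 0.82],
  [0, 0, 0, 0, 0, 0.025, 0.82],
  [0, 0, 0, 0, 0, 0.015, 0.82],
  [0, 0, 0, 0, 0, 0.009, 0.82],
  [0, 0, 0, 0, 0, 0, 0.82],
  [0, 0, 0, 0, 0, 0, 0.5],
  [0, 0, 0, 0, 0, 0, 0.5],
], force=40)

```text
time: 16.7
tool_pos: [0.4621, -0.1974, 0.0335]
tcp_rot: [-0.282, 3.127, -0.002]
wrist_force: [-0.9, -0.4, 0.1]
width: 0.643
grip_force: 44.0
```

Emit:
drive_tool([
  [0, 0, 0, 0, 0, 0, 0.5],
  [0, 0, 0, 0, 0, 0, 0.5],
  [0, 0, 0, 0, 0, -0.01, 0.5],
  [0, 0, 0, 0, 0, -0.025, 0.5],
  [0, 0, 0, 0, 0, -0.03, 0.5],
  [0, 0, 0, 0, 0, -0.025, 0.5],
  [0, 0, 0, 0, 0, 0, 0.5],
  [0, 0, 0, 0, 0, 0, 0.5],
])

```text
time: 17.37
tool_pos: [0.4627, -0.1977, 0.1251]
tcp_rot: [-0.282, 3.124, -0.005]
wrist_force: [0.2, -0.8, -1.2]
width: 0.645
grip_force: 44.0
```

```bash
python3 - <<'E'
from h import *
s=status.read_state(); print(s["width"],s["grip_force"],s["time"],pose()[:3,3].round(4), delta([.6315,-.1226,.125],85.5))
E
```

```text
0.6450013431850224 44.038633704185486 17.3667 [ 0.4627 -0.1977  0.1251] (array([-0.1795,  0.0437,  0.0009]), array([-0.17,  0.3 , 14.8 ]), np.float64(100.3))
```

Emit:
drive_tool([
  [0, 0, 0, -0.0299, 0.0073, 0, 0.5],
  [0, 0, 0, -0.0299, 0.0073, 0, 0.5],
  [0, 0, 0, -0.0299, 0.0073, 0, 0.5],
  [0, 0, 0, -0.0299, 0.0073, 0, 0.5],
  [0, 0, 0, -0.0299, 0.0073, 0, 0.5],
  [0, 0, 0, -0.0299, 0.0073, 0, 0.5],
  [0, 0, 5, 0, 0, 0, 0.5],
  [0, 0, 5, 0, 0, 0, 0.5],
])

```text
time: 18.03
tool_pos: [0.6299, -0.1202, 0.1201]
tcp_rot: [0.005, -3.139, -0.001]
wrist_force: [-0.5, 0.0, -1.4]
width: 0.645
grip_force: 44.0
```

Emit:
drive_tool([
  [0, 0, 4.8, 0, 0, 0, 0.5],
  [0, 0, 0, 0, 0, 0, 0.5],
  [0, 0, 0, 0, 0, 0, 0.5],
  [0, 0, 0, 0, 0, 0, 0.5],
])

```text
time: 18.37
tool_pos: [0.6286, -0.1215, 0.1211]
tcp_rot: [-0.12, -3.138, -0.0]
wrist_force: [-0.4, 0.4, -0.8]
width: 0.643
grip_force: 44.0
```

```bash
cat > pl.py <<'E'
from h import *
import sys
k,cx,cy,yaw,dz=sys.argv[1],*map(float,sys.argv[2:])
p=shoot("wrist"); T=pose(); t=T[:3,3]; z=t[2]+.015+dz; print(t,status.read_state()["time"])
P=pin(p,t[:2],z,.025); print(P)
if P:
    P=px2w(p,[P[0][:2]],z)[0]; c=np.degrees(np.arctan2(T[1,1],T[0,1])); print("pin in tool",(T[:3,:3].T@(P-t)).round(4),ticks(p,P,z,c-90,PT[k][0]),c-90)
    print(delta([cx-(P-t)[0],cy-(P-t)[1],.04-dz],90+yaw))
E
python3 pl.py b .6315 -.1226 -4.6 -.001
```

```text
[ 0.62882621 -0.12161051  0.1214022 ] 18.4167
[(np.float64(320.05650172612195), np.float64(268.06919831223627), 357)]
pin in tool [ 0.0009  0.0001 -0.014 ] (np.float32(73.85287), np.float64(-4.413939352675684)) -4.413939352675683
(array([-0.0037, -0.0009,  0.0804]), array([ 0.01, -0.07,  0.19]), np.float64(85.6))
```

Emit:
drive_tool([
  [0, 0, 0, -0.0037, -0.0008, 0.02, 0.5],
  [0, 0, 0, 0, 0, 0.025, 0.5],
  [0, 0, 0, 0, 0, 0.02, 0.5],
  [0, 0, 0, 0, 0, 0.009, 0.5],
  [0, 0, 0, 0, 0, 0.004, 0.5],
  [0, 0, 0, 0, 0, 0.001, 0.5],
  [0, 0, 0, 0, 0, 0, 0.5],
])

```text
time: 19.0
tool_pos: [0.6337, -0.1229, 0.0438]
tcp_rot: [0.123, 3.138, -0.0]
wrist_force: [0.4, -0.2, -0.0]
width: 0.644
grip_force: 44.0
```

```bash
python3 - <<'E'
from h import *
print(delta([.6324,-.1226,.041],85.4),status.read_state()["wrist_force"],pose()[:3,3])
E
```

```text
(array([0.0013, 0.0002, 0.0028]), array([-0.01,  0.06,  0.12]), np.float64(85.5)) [ 0.41699353 -0.2323769  -0.01935716] [ 0.63365554 -0.12288262  0.04379437]
```

Emit:
drive_tool([
  [0, 0, 0, 0.0007, 0.0002, 0.0025, 0.5],
  [0, 0, 0, 0, 0, 0, 0.5],
  [0, 0, 0, 0, 0, 0, 0.82],
  [0, 0, 0, 0, 0, 0, 0.82],
  [0, 0, 0, 0, 0, 0, 0.82],
  [0, 0, 0, 0, 0, -0.02, 0.82],
  [0, 0, 0, 0, 0, -0.03, 0.82],
  [0, 0, 0, 0, 0, -0.03, 0.9],
])

```text
time: 19.67
tool_pos: [0.6311, -0.1221, 0.1201]
tcp_rot: [-0.123, -3.136, -0.001]
wrist_force: [0.7, 0.5, 0.8]
width: 0.899
grip_force: 0.0
```

Emit:
drive_tool([
  [0, 0, 0, 0, 0, -0.03, 1],
  [0, 0, 0, 0, 0, -0.03, 1],
  [0, 0, 0, 0, 0, -0.02, 1],
  [0, 0, 0, 0, 0, 0, 1],
  [0, 0, 0, 0, 0, 0, 1],
])

```text
time: 20.08
tool_pos: [0.6337, -0.1227, 0.2029]
tcp_rot: [0.123, 3.135, -0.001]
wrist_force: [-0.2, -0.0, -0.4]
width: 1.001
grip_force: 0.0
```

```bash
cat > chk.py <<'E'
from h import *
import sys
k,c=sys.argv[1],tuple(map(float,sys.argv[2:4])); yaw=float(sys.argv[4])
p=shoot("wrist"); T=pose(); print(T[:3,3],status.read_state()["time"])
P=pin(p,c,.055); print(P); P=px2w(p,[P[0][:2]],.055)[0] if P else None; print("pin",P)
if P is not None: print(ticks(p,P,.055,yaw,PT[k][0]))
bm=near(p,masks_of(p,"blank_"+k),c,.04,40); pm=near(p,masks_of(p,"pattern_"+k),c,.05,40)
for m in pm[:2]: print("pat",m["score"],fit(p,m["mask"],stad(*PT[k]),(*c,np.radians(yaw)),.04,.055))
if bm and pm: print("blank",bm[0]["score"],fit(p,bm[0]["mask"]|pm[0]["mask"],octa(*BL[k],.016),(*c,np.radians(yaw)),.018,.04))
E
python3 chk.py b .6315 -.1226 -4.6; python3 -c "
from h import *
print(delta([.462,-.196,.12],95.5))"
```

```text
[ 0.63235943 -0.12242884  0.20073594] 20.1333
[(np.float64(319.9751445086705), np.float64(176.42485549132948), 57)]
pin [ 0.63212144 -0.12262115  0.055     ]
(np.float32(127.15039), np.float64(-4.600000000000001))
pat 0.83 (array([ 0.6319, -0.1233]), np.float64(-4.2), np.float64(0.97))
blank 0.7 (array([ 0.6309, -0.1234]), np.float64(-4.9), np.float64(0.961))
(array([ 0.1626, -0.0869,  0.079 ]), array([  0.04,  -0.18, -10.  ]), np.float64(85.5))
```

Emit:
drive_tool([
  [0, 0, 0, 0.0271, -0.0145, 0.013, 1],
  [0, 0, 0, 0.0271, -0.0145, 0.013, 1],
  [0, 0, 0, 0.0271, -0.0145, 0.013, 1],
  [0, 0, 0, 0.0271, -0.0145, 0.013, 1],
  [0, 0, 0, 0.0271, -0.0145, 0.013, 1],
  [0, 0, 0, 0.0271, -0.0145, 0.013, 1],
  [0, 0, -5, 0, 0, 0, 1],
  [0, 0, -5, 0, 0, 0, 1],
])

```text
time: 20.9
tool_pos: [0.459, -0.1957, 0.1189]
tcp_rot: [0.153, -3.131, -0.005]
wrist_force: [1.2, -0.5, 0.8]
width: 0.998
grip_force: 0.0
```

Emit:
drive_tool([
  [0, 0, 0, 0, 0, 0, 1],
  [0, 0, 0, 0, 0, 0, 1],
  [0, 0, 0, 0, 0, 0, 1],
])

```text
time: 21.15
tool_pos: [0.4633, -0.1962, 0.1219]
tcp_rot: [0.148, -3.137, -0.001]
wrist_force: [-0.3, -0.3, -0.9]
width: 0.998
grip_force: 0.0
```

```bash
python3 - <<'E'
from h import *
p=shoot("wrist"); T=pose(); c=(.462,-.196); print(T[:3,3],status.read_state()["time"])
P=pin(p,c,.033); print(P); P=px2w(p,[P[0][:2]],.033)[0]; print("pin",P,ticks(p,P,.033,5,.1))
for m in near(p,masks_of(p,"pattern_a"),c,.03,40)[:2]: print(m["score"],m["mask"].sum(),fit(p,m["mask"],stad(*PT["a"]),(*c,.1),.018,.033))
for m in near(p,masks_of(p,"blank_a"),(.475,.002),.04,40)[:1]: print("blank",m["bbox"],fit(p,m["mask"],octa(*BL["a"],.016),(.475,.002,-.4),.018,.04))
print(delta([*P[:2],.0165],95.5))
E
```

```text
[ 0.46353718 -0.19618585  0.12211884] 21.2
[(np.float64(321.5170904790065), np.float64(196.29390892962743), 134)]
pin [ 0.46121105 -0.19520052  0.033     ] (np.float32(116.06237), np.float64(5.0))
0.6 9392 (array([ 0.4605, -0.1955]), np.float64(4.9), np.float64(0.981))
blank [471.3, 151.4, 633.5, 304.9] (array([0.4751, 0.0023]), np.float64(-24.0), np.float64(0.985))
(array([0.0024, 0.0013, 0.1059]), array([ 0.01, -0.01, -0.02]), np.float64(95.5))
```

Emit:
drive_tool([
  [0, 0, 0.3, 0.0024, 0.0013, 0.02, 1],
  [0, 0, 0, 0, 0, 0.03, 1],
  [0, 0, 0, 0, 0, 0.03, 1],
  [0, 0, 0, 0, 0, 0.018, 1],
  [0, 0, 0, 0, 0, 0.009, 1],
  [0, 0, 0, 0, 0, 0, 1],
  [0, 0, 0, 0, 0, 0, 0.65],
  [0, 0, 0, 0, 0, 0, 0.65],
], force=45)

```text
time: 21.97
tool_pos: [0.4626, -0.196, 0.0174]
tcp_rot: [-0.143, 3.136, -0.002]
wrist_force: [-0.5, 0.5, 1.3]
width: 0.778
grip_force: 50.7
```

Emit:
drive_tool([
  [0, 0, 0, 0, 0, 0, 0.65],
  [0, 0, 0, 0, 0, 0, 0.65],
  [0, 0, 0, 0, 0, -0.01, 0.65],
  [0, 0, 0, 0, 0, -0.025, 0.65],
  [0, 0, 0, 0, 0, -0.035, 0.65],
  [0, 0, 0, 0, 0, -0.03, 0.65],
  [0, 0, 0, 0, 0, 0, 0.65],
  [0, 0, 0, 0, 0, 0, 0.65],
])

```text
time: 22.63
tool_pos: [0.4633, -0.1964, 0.1193]
tcp_rot: [-0.142, 3.132, -0.005]
wrist_force: [-0.9, 0.3, -0.9]
width: 0.782
grip_force: 50.7
```

```bash
python3 - <<'E'
from h import *
s=status.read_state(); print(s["width"],s["grip_force"],s["time"],pose()[:3,3].round(4), delta([.4752,.0023,.12],66.2))
E
```

```text
0.7824664239411463 50.678213238716125 22.6333 [ 0.4633 -0.1964  0.1193] (array([-0.0299,  0.1968, -0.0013]), array([-0.12,  0.39, 29.01]), np.float64(95.2))
```

Emit:
drive_tool([
  [0, 0, 0, -0.005, 0.0328, 0, 0.65],
  [0, 0, 0, -0.005, 0.0328, 0, 0.65],
  [0, 0, 0, -0.005, 0.0328, 0, 0.65],
  [0, 0, 0, -0.005, 0.0328, 0, 0.65],
  [0, 0, 0, -0.005, 0.0328, 0, 0.65],
  [0, 0, 0, -0.005, 0.0328, 0, 0.65],
  [0, 0, 6, 0, 0, 0, 0.65],
  [0, 0, 6, 0, 0, 0, 0.65],
])

```text
time: 23.3
tool_pos: [0.4716, 0.0055, 0.1144]
tcp_rot: [-0.188, -3.133, -0.0]
wrist_force: [0.2, -0.5, -0.7]
width: 0.779
grip_force: 50.7
```

Emit:
drive_tool([
  [0, 0, 6, 0, 0, 0, 0.65],
  [0, 0, 6, 0, 0, 0, 0.65],
  [0, 0, 5, 0, 0, 0, 0.65],
  [0, 0, 0, 0, 0, 0, 0.65],
  [0, 0, 0, 0, 0, 0, 0.65],
  [0, 0, 0, 0, 0, 0, 0.65],
])

```text
time: 23.8
tool_pos: [0.4723, 0.0033, 0.1149]
tcp_rot: [-0.644, -3.073, 0.0]
wrist_force: [-0.7, 0.2, -0.7]
width: 0.783
grip_force: 50.7
```

```bash
python3 pl.py a .4752 .0023 -23.8 0
```

```text
[0.47249743 0.00332409 0.1150852 ] 23.85
[]
```

```bash
sed -i 's/(g<85)/(g<THR)/; s/^def pin/THR=85\ndef pin/' h.py; sed -i 's/^import sys/import sys,h/; s/^P=pin/h.THR=50\nP=pin/' pl.py; python3 pl.py a .4752 .0023 -23.8 0
```

```text
[0.47264926 0.00328519 0.11523183] 23.9
[(np.float64(319.5661934964261), np.float64(270.21010772173565), 269)]
pin in tool [ 0.0002  0.0001 -0.015 ] (np.float32(101.28024), np.float64(-23.975258441306792)) -23.725258441306792
(array([-0.003 ,  0.0001,  0.0752]), array([-0.01, -0.04,  0.07]), np.float64(66.3))
```

Emit:
drive_tool([
  [0, 0, 0, -0.0029, 0, 0.02, 0.65],
  [0, 0, 0, 0, 0, 0.025, 0.65],
  [0, 0, 0, 0, 0, 0.017, 0.65],
  [0, 0, 0, 0, 0, 0.008, 0.65],
  [0, 0, 0, 0, 0, 0.003, 0.65],
  [0, 0, 0, 0, 0, 0, 0.65],
  [0, 0, 0, 0, 0, 0, 0.65],
])

```text
time: 24.48
tool_pos: [0.4764, 0.0021, 0.0433]
tcp_rot: [0.647, 3.073, 0.0]
wrist_force: [0.1, 0.1, -0.6]
width: 0.778
grip_force: 50.7
```

```bash
python3 - <<'E'
from h import *
print(delta([.4754,.0022,.0395],66.2),status.read_state()["wrist_force"],pose()[:3,3])
E
```

```text
(array([ 0.001 , -0.0004,  0.0038]), array([0.03, 0.06, 0.02]), np.float64(66.2)) [ 0.12041008  0.05686881 -0.56942803] [0.47641785 0.00214304 0.04332072]
```

Emit:
drive_tool([
  [0, 0, 0, 0.0005, 0, 0.0032, 0.65],
  [0, 0, 0, 0, 0, 0, 0.65],
  [0, 0, 0, 0, 0, 0, 1],
  [0, 0, 0, 0, 0, 0, 1],
  [0, 0, 0, 0, 0, 0, 1],
  [0, 0, 0, 0, 0, -0.015, 1],
  [0, 0, 0, 0, 0, -0.03, 1],
  [0, 0, 0, 0, 0, -0.03, 1],
])

```text
time: 25.15
tool_pos: [0.4736, 0.0025, 0.114]
tcp_rot: [-0.647, -3.071, 0.001]
wrist_force: [0.2, 0.1, 0.5]
width: 0.997
grip_force: 0.0
```

Emit:
drive_tool([
  [0, 0, 0, 0, 0, -0.04, 1],
  [0, 0, 0, 0, 0, -0.04, 1],
  [0, 0, 0, 0, 0, -0.04, 1],
  [0, 0, 0, 0, 0, -0.04, 1],
  [0, 0, 0, 0, 0, -0.03, 1],
  [0, 0, 0, 0, 0, 0, 1],
  [0, 0, 0, 0, 0, 0, 1],
  [0, 0, 0, 0, 0, 0, 1],
])

```text
time: 25.82
tool_pos: [0.4748, 0.0024, 0.3038]
tcp_rot: [-0.648, -3.074, 0.0]
wrist_force: [0.4, 0.0, -0.1]
width: 1.0
grip_force: 0.0
```

```bash
python3 chk.py a .4752 .0023 -23.8; python3 -c "
from h import *
p=shoot('wrist'); cv2.imwrite('pics/fin.png',p['color'][:,:,::-1])"
```

```text
[0.47421158 0.00242138 0.30268758] 25.8667
[(np.float64(320.0908736349454), np.float64(157.8038221528861), 42)]
pin [0.47500269 0.00282785 0.055     ]
(np.float32(132.89815), np.float64(-23.799999999999997))
pat 0.91 (array([0.4741, 0.0025]), np.float64(-23.1), np.float64(0.978))
blank 0.7 (array([0.475 , 0.0015]), np.float64(-24.0), np.float64(0.973))
```

View pics/fin.png

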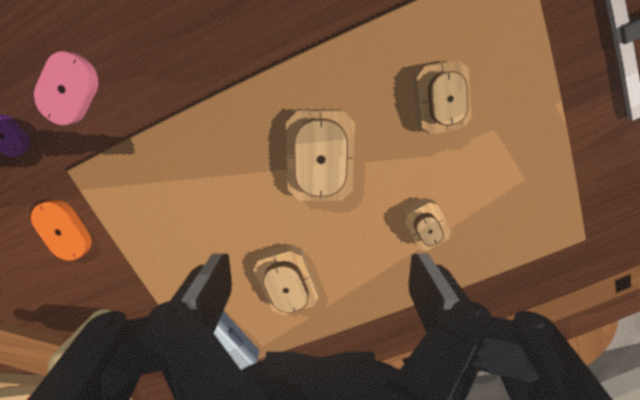

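All four patterns lie on their blanks, with pins at a (320,158), b (286,290), c (450,98) and d (430,231). One last numeric check of d before handing in.

```bash
python3 chk.py d .627 .101 7; python3 chk.py c .469 .1757 -12.7; python3 chk.py b .6315 -.1226 -4.6
```

```text
[0.47427905 0.00242441 0.30246621] 26.0667
[]
pin None
pat 0.87 (array([0.6276, 0.1001]), np.float64(4.4), np.float64(0.964))
blank 0.56 (array([0.627 , 0.1018]), np.float64(6.0), np.float64(0.901))
[0.47484925 0.00240103 0.30345426] 26.2167
[(np.float64(449.4151857835218), np.float64(97.48303715670437), 21)]
pin [0.46917257 0.17641396 0.055     ]
(np.float32(125.42288), np.float64(-13.2))
pat 0.6 (array([0.4688, 0.1761]), np.float64(-11.7), np.float64(0.954))
blank 0.81 (array([0.4677, 0.1754]), np.float64(-12.2), np.float64(0.914))
[0.47512875 0.00240247 0.30411265] 26.3667
[]
pin None
pat 0.69 (array([ 0.631 , -0.1227]), np.float64(-5.0), np.float64(0.967))
```

All are within about 2 mm and 2°, so I'm handing in.

```bash
python3 -c "
from workcell import workorder
print(workorder.finish_job())"
```

```text
the job is handed in; nothing more can be done
None
```

All four patterns were laid flat on their own blanks, each within about 2 mm of centre and about 2° of lengthways by the wrist camera, and the job was handed in at about 26 s of the 93 s; the hand-in returned no verdict.

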